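# Push the hood's sash up to its working-height pointer

## Robot

A 6-joint arm with a two-finger parallel gripper is mounted at the origin on the work surface. World frame = base frame: x ahead of the robot, y to its left, z up, the work surface at z = 0. Lengths are in m, angles in rad, forces in N, time in s.
With the tool pointing down it reaches from about 0.275 to 0.85 m from the base axis. Payload 19 kg.
Tool frame: the origin (TCP) lies at the very end of the fingers, on their centre line; the grasp point (between the pads) lies 19 mm behind it; z points along the fingers, y is the direction in which the jaws open and shut (so a half turn about z gives the same grasp; the last joint's range is limited). The gripper opens to 85 mm and grips with 20 to 120 N. Pads are 22 mm wide; open, the fingers measure 114 mm over their backs; the gripper's body (76 mm by 85 mm) begins 54 mm behind the grasp point. The pads swing forward as they close: fully open they stand 13 mm farther back than shut.
Start: joints at [0.998, 0.15, 1.437, -0, 1.554, -0.134], TCP at [0.244, 0.52, 0.231] pointing down, gripper open.
Joint ranges: [-2.8, 2.8], [-0.68, 2.1], [0.12, 2.68], [-1.39, 4.53], [0.16, 2.79], [-2.81, 2.81]. Speed limits (rad/s): [1.89, 1.89, 2.22, 3.01, 3.01, 3.01].

## Interface

Orientations are given as a 3x3 rotation matrix whose columns are the frame's x, y, z axes.
In Python, from bench import robot gives the robot as it stands. The module is installed in compiled form; this text tells all that it offers. Calls block until the motion is done:
- robot.move_ptp(position, orientation): joint-space move of the TCP to a pose.
- robot.move_linear(position, max_speed=0.15, ori=None, force_limit=None): straight line of the TCP; ori=None keeps the orientation; max_speed is the mean speed in m/s. With force_limit (N) it stops when the force on the tool has changed by that much, and returns True; else False.
- robot.move_joints(angles): joint-space move.
- robot.open_gripper() and robot.grab(squeeze=None): open the fingers fully, or close them until they stop; squeeze is the grip in N (None keeps the last).
- robot.pause(seconds).
- robot.ik(position, orientation): joint angles nearest the present ones, or None.
- robot.observe(): the state.
- robot.snapshot(name): name is "scene" or "top" or "wrist"; returns a dict with "pixels" (384x512x3 uint8, red, green, blue), "fx", "fy", "cx", "cy" (pixels), "world_from_camera" (4x4, takes a point from camera to world coordinates). Camera axes: x right, y down, z forward; pixel columns grow to the right and rows downward; lengths in m; the calibration is good to about 2 mm. A picture is of the moment at which its call begins. There is no depth.
A pose or a line that the arm cannot do raises robot.PlanningError and nothing moves.
- robot.hand_in(): hands the job in, once; it reports no verdict.
The state is a dict: "time_s": time; "joints": joint angles; "joint_velocities": joint speeds; "joint_efforts": joint torques, N m; "tool_pos": TCP position; "orientation": TCP orientation; "contact_force": force on the tool from outside, world axes, zero at the start; "torque": the same for the moment, N m; "finger_gap": finger opening in m.
Only numpy, scipy, OpenCV 4.12 (cv2) and the standard library are available. Lean on these libraries where they do the work, as an engineer would, in place of code of your own. Each camera call takes 0.05 s, during which the arm holds its last target.

## Task

The clear sash of the bench-top clean-air hood stands too low to work under. With the fingertips beneath the lip along its bottom edge, push it up gently until the lip's lowest edge is level with the tip of the black arrow pointer on the hood's front post, not running well past it, then take the hand away so that the sash stands there by itself. Only push, do not grip the lip, and leave the tip box, the tube rack and the bottle on the bench where they are.

Things in the scene. Friction and masses are not known exactly. Their poses are not given: they have to be found in the camera images.
- hood: White bench-top clean-air hood, 480 mm wide, 440 deep, 700 tall, fixed; its front looks roughly to the robot's right (-y). Origin on the bench at mid-width, in the plane of the sash's front face; x into the hood, y along the front to the left post (as one faces it), z up. Posts at |y| 190 to 240 mm and the fascia above z = 400 mm stand out 18 mm in front. Hood floor 32 mm high, its edge at x = 0.
- sash (a joint): Height of the clear sash in its guides, m: 0 = fully down, grows upward, upper stop 0.26. The lip's lowest line is 35 mm + this value above the bench. Counterweighted, not quite exactly (pane and lip 1.2 kg, friction 6 N): it stays at any height, takes 3 to 9 N to push up and hardly coasts when moved slowly.
- sash_lip (a point): Middle of the lowest line of the aluminium lip, 350 mm long, on the sash's bottom edge; moves with it; axes as the hood's. The lip's nose is a round bar of 16 mm diameter, its axis 8 mm straight above this point; the pane's front face is 47 mm behind this point. The underside behind the nose is flat, 2 mm higher; the top slopes up to the pane, 50 mm above this point. Only air and bench lie below.
- pointer_tip (a point): Point of the black plastic arrow of the working-height pointer, a fixed clip 22 mm high round the hood's right-hand front post (the farther from the robot), standing out 30 mm before the post. The arrow points level along the front at the lip's end, 8 mm short of it; its height is the height wanted for the lip's lowest line. Axes as the hood's.
- tip_box: Closed translucent box of pipette tips, 122 x 84 x 68 mm, 0.18 kg, loose on the bench. Origin at the centre of its underside, x along its length. To be left alone. Nothing stands within 250 mm in front of the middle 160 mm of the lip.
- tube_rack: Low white rack of small capped tubes, 62 x 104 x 44 mm, 0.16 kg, loose on the bench. Origin at the centre of its underside, y along its length. To be left alone.
- media_bottle: Small bottle with a blue cap, 56 mm in diameter, 115 mm tall, 0.22 kg, loose, upright on the bench. Origin at the centre of its underside. To be left alone.

How it is judged:
On the way:
1. the fingers, in touch with the sash, have pushed it up by 20 mm (distance of sash_lip from where it was at the start of the episode above 0.02 m and contact force between the fingers and sash above 1 N), for 0.1 s.
At the end, for the whole second after the job is handed in: The lip's lowest line is within 8 mm of the height of the pointer's tip, the sash stands still by itself, and the tip box, tube rack and bottle stand within 15 mm of where they were, upright (z of sash_lip in the frame of pointer_tip between -0.008 and 0.008 m and velocity of joint sash between -0.005 and 0.005 m/s and distance of each of tip_box, tube_rack, media_bottle from where it was at the start of the episode below 0.015 m and angle between each of tip_box, tube_rack, media_bottle's own z axis and vertical below 0.1 rad); the robot touches nothing.
It fails at once if the lip is taken between the fingers (the grasp point lies inside the lip) (x of the grasp point in the frame of sash_lip between -0.006 and 0.045 m and z of the grasp point in the frame of sash_lip between 0.003 and 0.016 m and y of the grasp point in the frame of sash_lip between -0.18 and 0.18 m).
It fails at once if the sash is pushed more than 25 mm past the pointer (z of sash_lip in the frame of pointer_tip above 0.025 m).
It fails at once if the sash is shoved faster than 0.3 m/s (velocity of joint sash above 0.3 m/s).
It fails at once if the sash is pressed or struck with more than 45 N (contact force between any of the fingers, the arm and sash above 45 N).
It fails at once if the tip box, tube rack or bottle is moved, lifted or tipped (distance of any of tip_box, tube_rack, media_bottle from where it was at the start of the episode above 0.015 m or angle between any of tip_box, tube_rack, media_bottle's own z axis and vertical above 0.3 rad).
It also fails if it takes over 40 s, if anything falls off the work surface, if the arm or the gripper's body presses on something with over 40 N, if the wrist force passes 120 N, or if a joint passes its speed limit or range.

## Working session

There is one attempt and no reset: what is moved stays moved. The work goes in short steps, each a Python script; the robot and the scene stay as the last script left them, time stands still between calls to the robot, and variables do not carry over. Pictures are saved under pics/ and viewed, and the job is handed in when it is done.

```bash
mkdir -p pics; cat > h.py <<'E'
import numpy as np, cv2, pickle
from bench import robot
def snap(n,f):
    s=robot.snapshot(n); cv2.imwrite('pics/%s.png'%f, s['pixels'][:,:,::-1]); pickle.dump(s,open('pics/%s.pkl'%f,'wb')); return s
def load(f): return pickle.load(open('pics/%s.pkl'%f,'rb'))
def ray(s,u,v):
    T=s['world_from_camera']; d=np.array([(u-s['cx'])/s['fx'],(v-s['cy'])/s['fy'],1.]); d=T[:3,:3]@d; return T[:3,3],d/np.linalg.norm(d)
def plane(s,u,v,n,p):
    o,d=ray(s,u,v); return o+d*(np.dot(n,np.array(p)-o)/np.dot(n,d))
def tri(rs):
    A=np.zeros((3,3));b=np.zeros(3)
    for o,d in rs:
        P=np.eye(3)-np.outer(d,d);A+=P;b+=P@o
    x=np.linalg.solve(A,b); return x,[np.linalg.norm((np.eye(3)-np.outer(d,d))@(x-o)) for o,d in rs]
def proj(s,p):
    T=np.linalg.inv(s['world_from_camera']);c=T[:3,:3]@p+T[:3,3];return s['fx']*c[0]/c[2]+s['cx'],s['fy']*c[1]/c[2]+s['cy']
E
python3 - <<'E'
from h import *
for n in ['scene','top','wrist']:
    s=snap(n,n+'0'); print(n,s['fx'],s['cx'],s['cy'],np.round(s['world_from_camera'],3).tolist())
o=robot.observe();print(o['time_s'],o['tool_pos'],o['orientation'],o['finger_gap'])
for n in ['scene','top','wrist']:
    i=cv2.imread('pics/%s0.png'%n); cv2.imwrite('pics/%s0b.png'%n,cv2.resize(i,(800,600),interpolation=cv2.INTER_CUBIC))
E
```

```text
scene 352.83151876323785 256.90371005876625 181.6016431264276 [[0.661, 0.612, -0.434, 0.941], [0.75, -0.531, 0.394, -0.262], [0.011, -0.586, -0.81, 0.83], [0.0, 0.0, 0.0, 1.0]]
top 388.1703934942954 256.274796372191 191.04170899067603 [[0.007, -0.993, 0.119, 0.502], [-0.999, -0.011, -0.032, 0.065], [0.033, -0.118, -0.992, 0.909], [0.0, 0.0, 0.0, 1.0]]
wrist 270.1347501519005 259.71864980860073 191.58872709179218 [[0.425, 0.867, 0.259, 0.179], [0.905, -0.407, -0.122, 0.55], [-0.0, 0.286, -0.958, 0.374], [0.0, 0.0, 0.0, 1.0]]
0.15 [0.24422597 0.52037738 0.23087164] [[-9.05260812e-01  4.24856031e-01 -4.63999825e-04]
 [ 4.24856267e-01  9.05260547e-01 -7.03624042e-04]
 [ 1.21101818e-04 -8.34096505e-04 -9.99999645e-01]] 0.08557677908727652
```

View pics/scene0b.png

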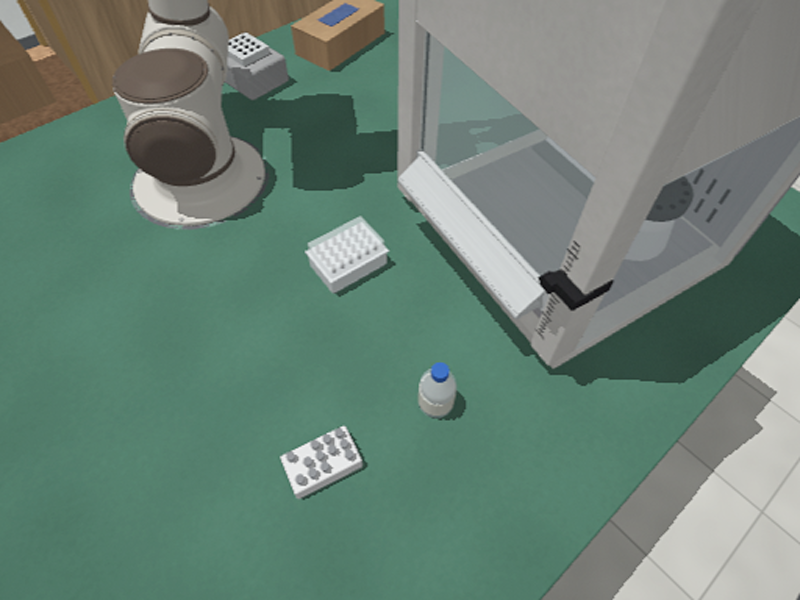

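View pics/top0b.png

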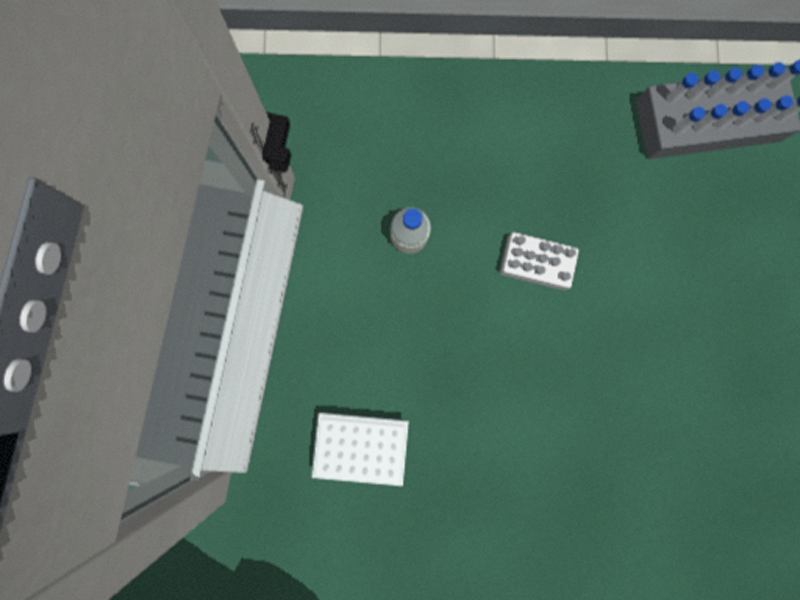

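View pics/wrist0b.png

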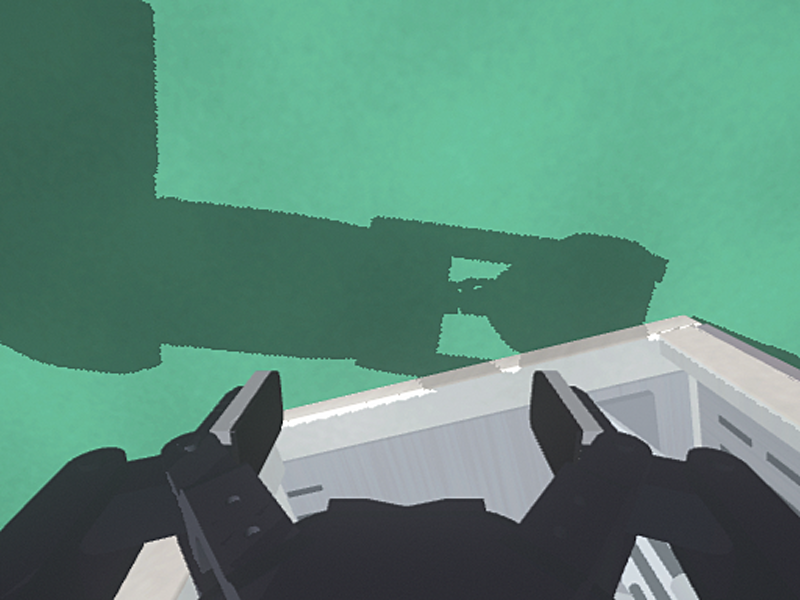

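```bash
python3 - <<'E'
from h import *
a=cv2.imread('pics/scene0.png')[90:240,250:400]; b=cv2.imread('pics/top0.png')[60:320,110:210]
c=cv2.resize(a,None,fx=4,fy=4,interpolation=cv2.INTER_CUBIC)
cv2.imwrite('pics/sc.png',c)
b=cv2.imread('pics/top0.png')
b1=cv2.resize(b[60:160,120:220],None,fx=4,fy=4,interpolation=cv2.INTER_CUBIC); b2=cv2.resize(b[230:330,100:200],None,fx=4,fy=4,interpolation=cv2.INTER_CUBIC)
cv2.imwrite('pics/tc.png',np.hstack([b1,b2]))
E
```

```text
(no output)
```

View pics/sc.png

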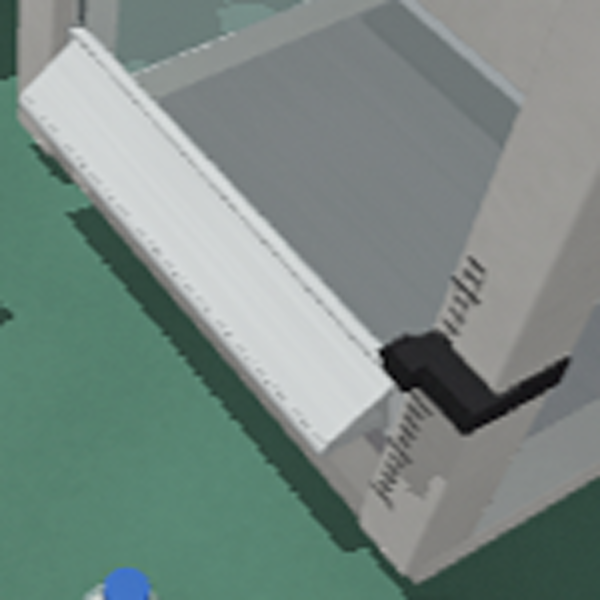

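View pics/tc.png

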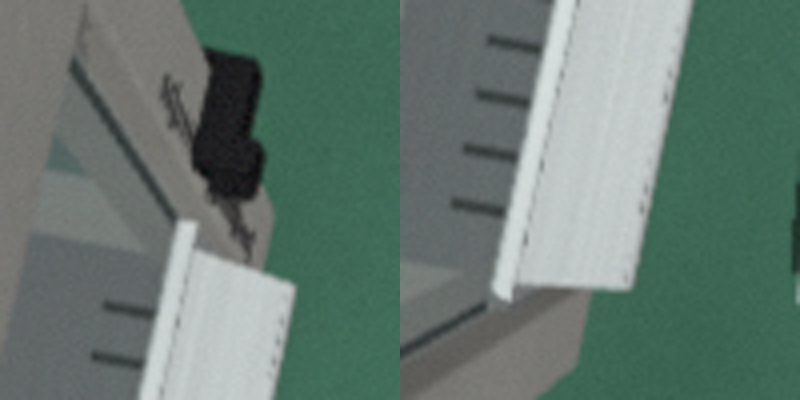

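```bash
python3 - <<'E'
from h import *
s=load('scene0');t=load('top0')
for n,a,b in [('noseR',(330.5,202.8),(193.5,132)),('noseL',(255.5,115.7),(158,302.5)),('tip',(345.5,178),(180,108.8)),('topR',(346.5,178),(166.5,115.5)),('topL',(268.5,98),(125,303))]:
    print(n,tri([ray(s,*a),ray(t,*b)]))
# objects centres rough, at top heights
for n,(u,v),z in [('box',(360/1.5625,450/1.5625),.068),('rack',(540/1.5625,260/1.5625),.044),('bottle',(413/1.5625,218/1.5625),.115)]:
    print(n,plane(t,u,v,[0,0,1],[0,0,z]))
E
```

```text
noseR (array([0.72048883, 0.1735468 , 0.11819315]), [np.float64(0.0025627150294444167), np.float64(0.0025627150294443048)])
noseL (array([0.37500958, 0.23611579, 0.11349819]), [np.float64(0.0038265770450758192), np.float64(0.003826577045075751)])
tip (array([0.73294628, 0.18314587, 0.2229107 ]), [np.float64(0.000196475456877075), np.float64(0.0001964754568770903)])
topR (array([0.72641237, 0.20985172, 0.19406619]), [np.float64(0.003713149420277422), np.float64(0.0037131494202774467)])
topL (array([0.37855378, 0.28636875, 0.153823  ]), [np.float64(0.0005497666944536219), np.float64(0.0005497666944534775)])
box [0.39543305 0.09176762 0.068     ]
rack [ 0.66424771 -0.16558638  0.044     ]
bottle [0.70584134 0.02390823 0.115     ]
```

```bash
cat >> h.py <<'E'
hy=np.array([-0.984,0.178,0]);hy/=np.linalg.norm(hy);hx=np.array([hy[1],-hy[0],0]);ez=np.array([0,0,1.])
NC=np.array([0.548,0.205,0])
def ori(deg,up=1):
    t=np.deg2rad(deg);z=np.cos(t)*hx-np.sin(t)*ez;x=up*(np.sin(t)*hx+np.cos(t)*ez);return np.column_stack([x,np.cross(z,x),z])
E
python3 - <<'E'
from h import *
for up in (1,-1):
  for deg in (0,15,25,35,45):
    for dx,z in [(-.12,.06),(.02,.07),(.02,.2),(-.15,.2)]:
      q=robot.ik(NC+dx*hx+z*ez,ori(deg,up)); print(up,deg,dx,z,None if q is None else np.round(q,2))
E
```

```text
1 0 -0.12 0.06 [-0.6   0.72  1.87  1.2   1.79 -1.05]
1 0 0.02 0.07 [-0.34  0.67  1.92  1.43  1.65 -1.03]
1 0 0.02 0.2 [-0.34  0.41  1.94  1.46  1.68 -0.78]
1 0 -0.15 0.2 [-0.66  0.45  1.87  1.23  1.91 -0.81]
1 15 -0.12 0.06 [-0.58  0.54  1.9   1.09  1.62 -0.93]
1 15 0.02 0.07 [-0.32  0.5   1.94  1.3   1.46 -0.87]
1 15 0.02 0.2 [-0.32  0.26  1.91  1.28  1.54 -0.61]
1 15 -0.15 0.2 [-0.64  0.31  1.85  1.09  1.79 -0.69]
1 25 -0.12 0.06 [-0.55  0.43  1.91  1.01  1.51 -0.84]
1 25 0.02 0.07 [-0.28  0.4   1.93  1.18  1.34 -0.74]
1 25 0.02 0.2 [-0.28  0.18  1.87  1.14  1.45 -0.48]
1 25 -0.15 0.2 [-0.6   0.22  1.82  0.99  1.71 -0.61]
1 35 -0.12 0.06 [-0.5   0.34  1.91  0.91  1.41 -0.72]
1 35 0.02 0.07 [-0.22  0.31  1.91  1.04  1.24 -0.58]
1 35 0.02 0.2 [-0.22  0.13  1.82  0.98  1.39 -0.34]
1 35 -0.15 0.2 [-0.55  0.15  1.8   0.87  1.64 -0.52]
1 45 -0.12 0.06 [-0.43  0.26  1.9   0.78  1.32 -0.59]
1 45 0.02 0.07 [-0.15  0.25  1.88  0.88  1.17 -0.4 ]
1 45 0.02 0.2 [-0.15  0.1   1.76  0.81  1.35 -0.18]
1 45 -0.15 0.2 [-0.49  0.09  1.76  0.74  1.58 -0.42]
-1 0 -0.12 0.06 [-0.6   0.72  1.87  1.2   1.
[... 298 characters left out ...]
  0.26  1.91  1.28  1.54  2.53]
-1 15 -0.15 0.2 [-0.64  0.31  1.85  1.09  1.79  2.45]
-1 25 -0.12 0.06 [-0.55  0.43  1.91  1.01  1.51  2.31]
-1 25 0.02 0.07 [-0.28  0.4   1.93  1.18  1.34  2.4 ]
-1 25 0.02 0.2 [-0.28  0.18  1.87  1.14  1.45  2.66]
-1 25 -0.15 0.2 [-0.6   0.22  1.82  0.99  1.71  2.53]
-1 35 -0.12 0.06 [-0.5   0.34  1.91  0.91  1.41  2.42]
-1 35 0.02 0.07 [-0.22  0.31  1.91  1.04  1.24  2.56]
-1 35 0.02 0.2 [-0.22  0.13  1.82  0.98  1.39  2.81]
-1 35 -0.15 0.2 [-0.55  0.15  1.8   0.87  1.64  2.62]
-1 45 -0.12 0.06 [-0.43  0.26  1.9   0.78  1.32  2.56]
-1 45 0.02 0.07 [-0.15  0.25  1.88  0.88  1.17  2.74]
-1 45 0.02 0.2 None
-1 45 -0.15 0.2 [-0.49  0.09  1.76  0.74  1.58  2.73]
```

```bash
python3 - <<'E'
from h import *
robot.grab(20)
o=robot.observe()
robot.move_linear([0.131,0.280,.28],max_speed=.2)
q=np.array(robot.observe()['joints']);print(q)
q[0]=-0.6; robot.move_joints(q)
robot.move_ptp(NC-.2*hx+.22*ez,ori(10))
o=robot.observe();print(o['time_s'],o['tool_pos'],o['contact_force'],o['finger_gap'])
for n in ['wrist','scene']:
    snap(n,n+'1')
    i=cv2.imread('pics/%s1.png'%n); cv2.imwrite('pics/%s1b.png'%n,cv2.resize(i,(800,600),interpolation=cv2.INTER_CUBIC))
E
```

```text
[ 8.82345087e-01 -4.41991361e-01  1.85290762e+00  4.20086615e-05
  1.73133231e+00 -2.49674101e-01]
5.725 [0.51217292 0.00854172 0.22037175] [-0.13657197  0.08500102  0.53659004] -3.076872013336474e-05
```

View pics/wrist1b.png

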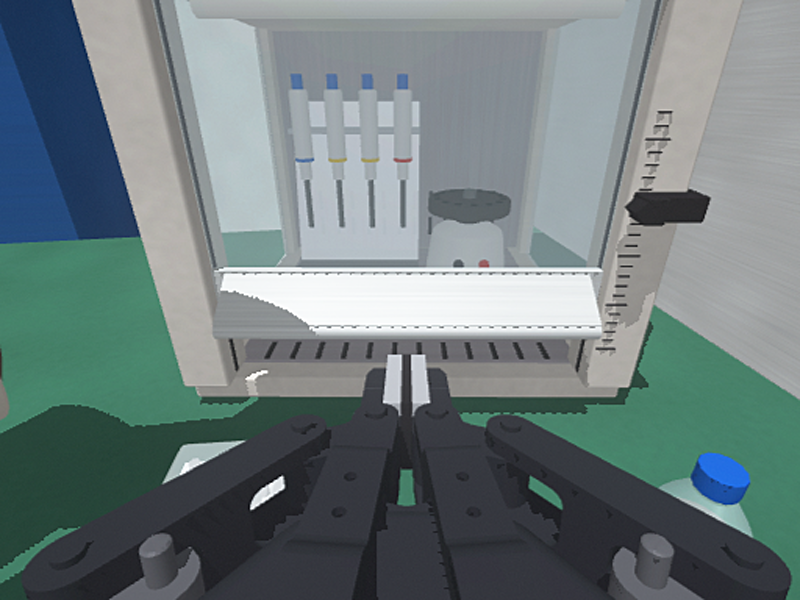

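View pics/scene1b.png

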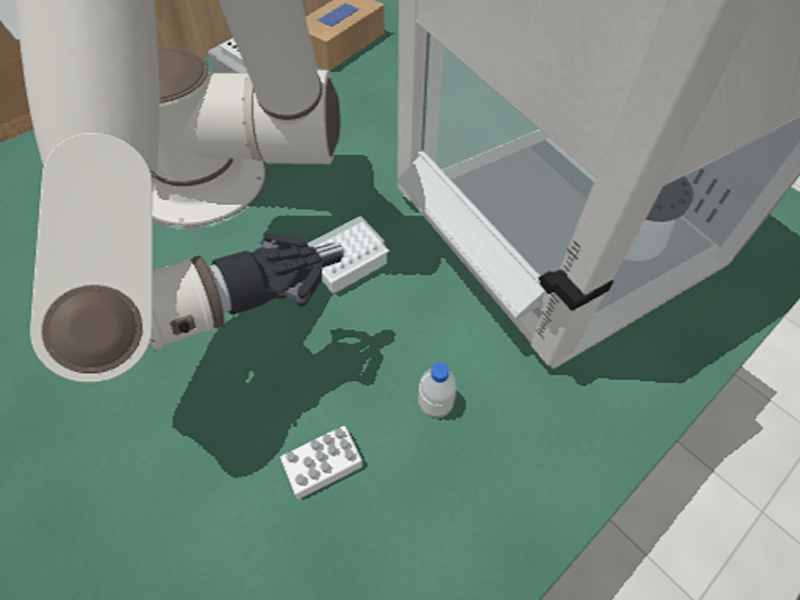

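```bash
python3 - <<'E'
from h import *
i=cv2.imread('pics/wrist1.png')
cv2.imwrite('pics/w1c.png',cv2.resize(i[110:230,365:465],None,fx=5,fy=5,interpolation=cv2.INTER_CUBIC))
cv2.imwrite('pics/w1d.png',cv2.resize(i[160:240,130:230],None,fx=5,fy=5,interpolation=cv2.INTER_CUBIC))
E
```

```text
(no output)
```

View pics/w1c.png

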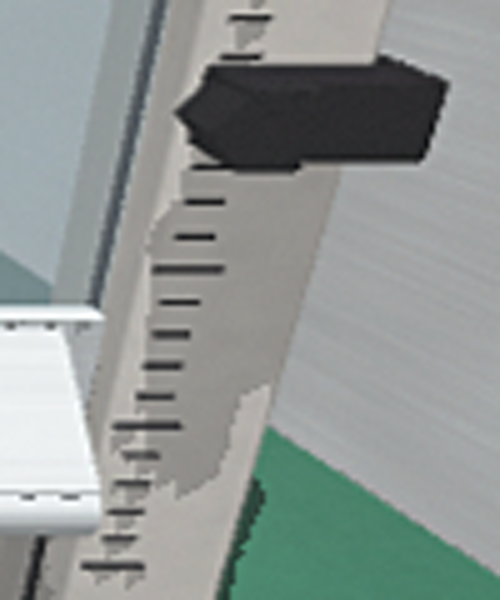

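View pics/w1d.png

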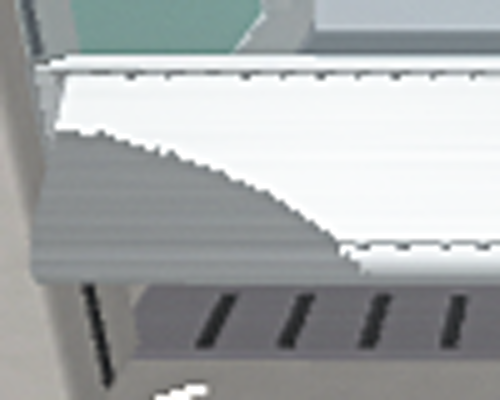

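```bash
python3 - <<'E'
from h import *
s=load('scene0');t=load('top0');w=load('wrist1')
print('tip wrist+scene',tri([ray(s,345.5,178),ray(w,400.6,132.4)]))
print('tip all',tri([ray(s,345.5,178),ray(t,180,108.8),ray(w,400.6,132.4)]))
for n,a,b,c in [('noseR',(330.5,202.8),(193.5,132),(384.5,213)),('noseL',(255.5,115.7),(158,302.5),(136.5,213))]:
    print(n,tri([ray(s,*a),ray(t,*b),ray(w,*c)]))
p=plane(w,260,213,hx,NC)
for n,u,v in [('tip',400.6,132.4),('R',384.5,216),('L',137,216)]: print(n,[np.round(plane(w,u,v,hx,NC+d*hx),4) for d in (-.01,0,.01)])
E
```

```text
tip wrist+scene (array([0.73101884, 0.18502246, 0.22744118]), [np.float64(0.004835380427671924), np.float64(0.00483538042767197)])
tip all (array([0.73088778, 0.1834392 , 0.22804602]), [np.float64(0.004443302206252974), np.float64(0.0013330954070826047), np.float64(0.0053819040984196265)])
noseR (array([0.72081225, 0.1728962 , 0.11964135]), [np.float64(0.002467013056718343), np.float64(0.0027942824090554743), np.float64(0.000722393103074644)])
noseL (array([0.37653771, 0.2349511 , 0.11755977]), [np.float64(0.003882307201539578), np.float64(0.004205169115073521), np.float64(0.0011506286311389812)])
tip [array([0.7109, 0.1654, 0.2368]), array([0.7179, 0.1743, 0.2343]), array([0.7248, 0.1832, 0.2317])]
R [array([0.7161, 0.1644, 0.1205]), array([0.7232, 0.1733, 0.1143]), array([0.7303, 0.1822, 0.1081])]
L [array([0.3796, 0.2253, 0.1195]), array([0.3762, 0.2361, 0.1133]), array([0.3727, 0.2469, 0.1071])]
```

```bash
python3 - <<'E'
from h import *
C=NC-.015*hy
def st(m):
    o=robot.observe();print(m,round(o['time_s'],2),np.round(o['tool_pos'],4),np.round(o['contact_force'],2))
robot.move_linear(C-.2*hx+.15*ez,max_speed=.15,ori=ori(15)); st('a')
robot.move_linear(C-.08*hx+.072*ez,max_speed=.12); st('b')
print(robot.move_linear(C+.022*hx+.072*ez,max_speed=.06,force_limit=6)); st('c')
print(robot.move_linear(C+.022*hx+.125*ez,max_speed=.02,force_limit=2.5)); st('d')
snap('wrist','wrist2');snap('scene','scene2')
for n in ['wrist2','scene2']: cv2.imwrite('pics/%sb.png'%n,cv2.resize(cv2.imread('pics/%s.png'%n),(800,600),interpolation=cv2.INTER_CUBIC))
E
```

```text
a 6.45 [0.5271 0.0056 0.1506] [ 0.41 -0.42  0.96]
b 7.79 [0.5488 0.1231 0.0723] [-0.31 -0.1  -0.52]
False
c 9.64 [0.5667 0.2238 0.072 ] [-0.1  -0.93 -0.55]
True
d 10.96 [0.5667 0.224  0.0947] [ 0.24  0.12 -0.46]
```

View pics/wrist2b.png

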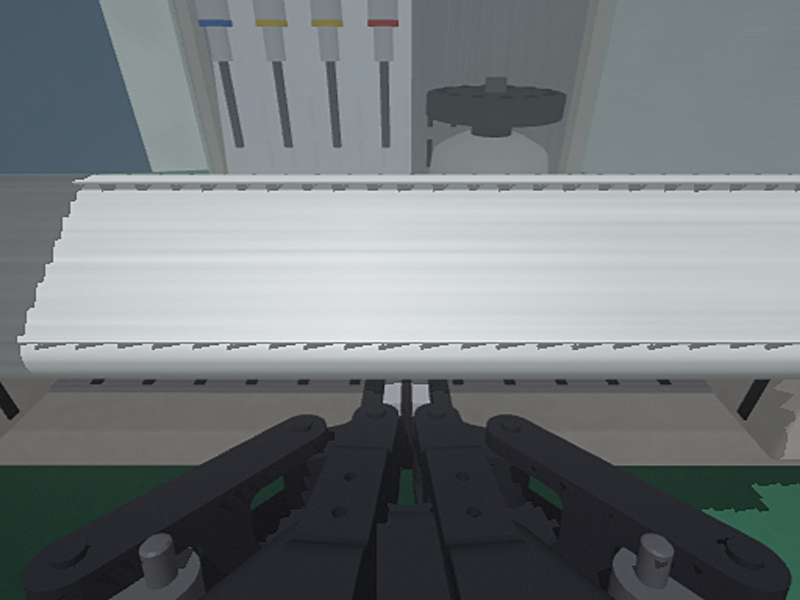

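View pics/scene2b.png

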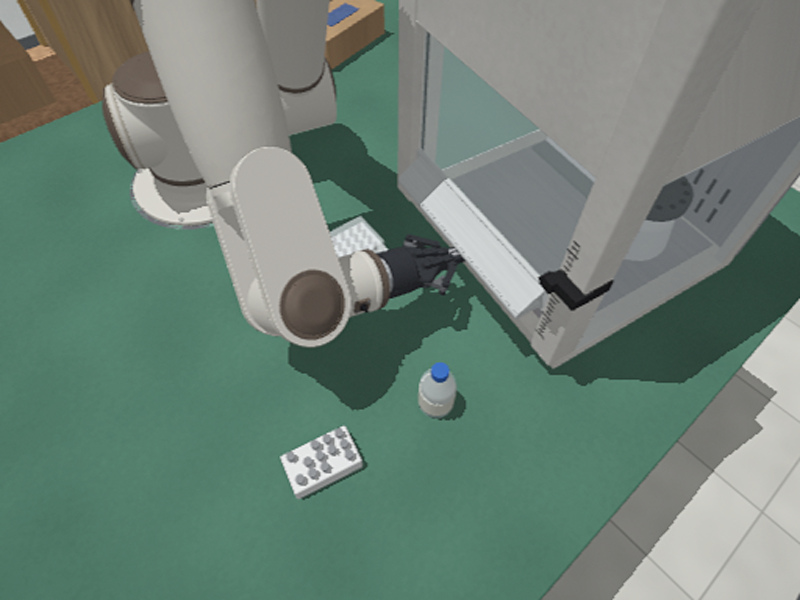

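```bash
python3 - <<'E'
from h import *
C=NC-.015*hy
def st(m):
    o=robot.observe();print(m,round(o['time_s'],2),np.round(o['tool_pos'],4),np.round(o['contact_force'],2))
for z in (.11,.13,.15,.175,.19):
    print(robot.move_linear(C+.022*hx+z*ez,max_speed=.03,force_limit=18)); st(z)
snap('wrist','wrist3');snap('scene','scene3')
for n in ['wrist3','scene3']: cv2.imwrite('pics/%sb.png'%n,cv2.resize(cv2.imread('pics/%s.png'%n),(800,600),interpolation=cv2.INTER_CUBIC))
E
```

```text
False
0.11 11.73 [0.5669 0.2239 0.1104] [-0.42 -0.35  0.04]
False
0.13 12.55 [0.5666 0.2241 0.1302] [ 1.23 -0.33 -0.79]
False
0.15 13.37 [0.5668 0.224  0.1503] [ 0.21  0.39 -0.4 ]
False
0.175 14.35 [0.5667 0.224  0.1752] [-0.04  0.52 -0.  ]
False
0.19 15.0 [0.5668 0.224  0.1904] [-0.06 -0.08  0.13]
```

View pics/wrist3b.png

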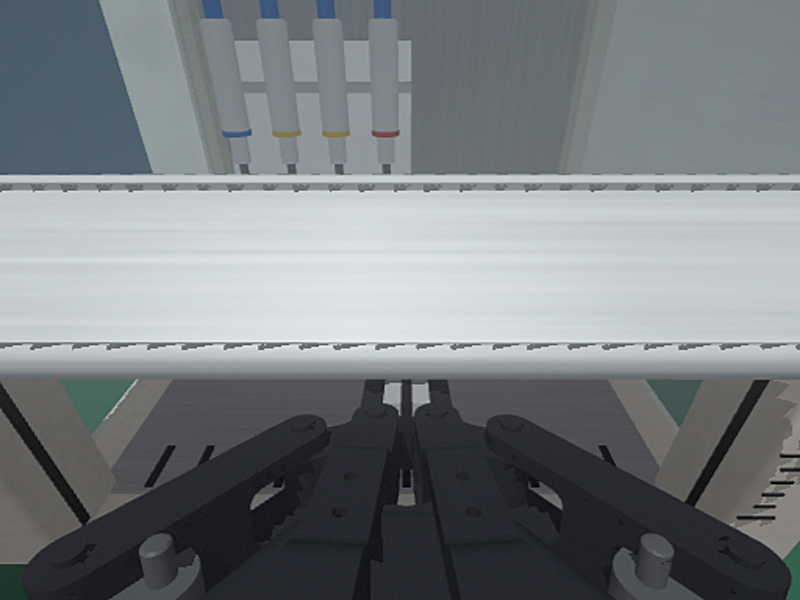

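View pics/scene3b.png

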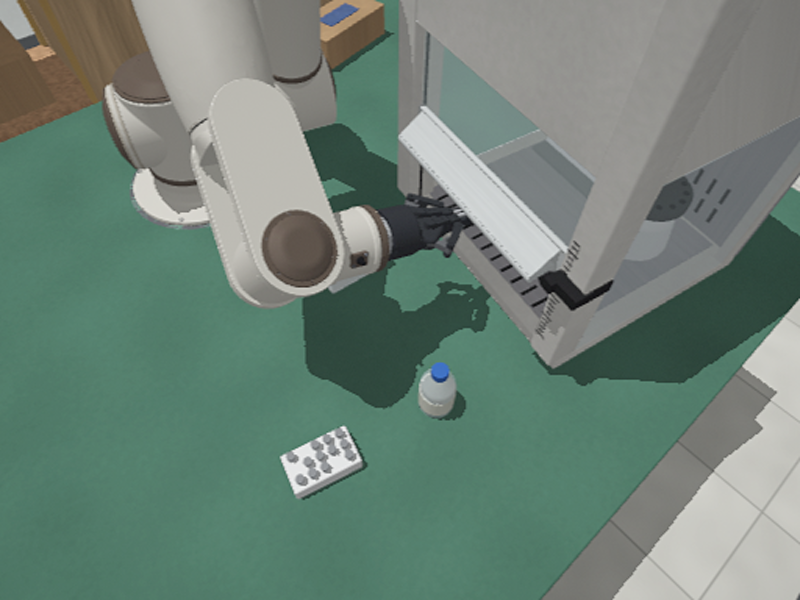

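```bash
cat > v.py <<'E'
from h import *
import sys
C=NC-.015*hy
def st(m):
    o=robot.observe();print(m,round(o['time_s'],2),np.round(o['tool_pos'],4),np.round(o['contact_force'],2))
def pushto(z):
    robot.move_linear(C+.022*hx+z*ez,max_speed=.03,force_limit=18); st('top')
def away(z,n):
    robot.move_linear(C+.02*hx+(z-.015)*ez,max_speed=.06)
    robot.move_linear(C-.14*hx+.143*ez,max_speed=.15,ori=ori(5)); st('view')
    s=snap('wrist',n)
    i=s['pixels'][:,:,::-1]; u,v=proj(s,np.array([.724,.177,.228])); u=int(u);v=int(v);print(u,v,s['world_from_camera'][:3,3])
    u0=max(0,min(u-80,352));v0=max(0,v-60);print('crop',u0,v0)
    cv2.imwrite('pics/%sc.png'%n,cv2.resize(i[v0:v0+120,u0:u0+160],None,fx=5,fy=5,interpolation=cv2.INTER_CUBIC))
E
python3 - <<'E'
from v import *
pushto(.203); away(.203,'w4')
E
```

```text
top 15.68 [0.5667 0.224  0.2034] [0.29 0.59 0.14]
view 17.34 [0.5378 0.0652 0.1433] [ 0.7  -0.36  0.03]
428 86 [ 0.5139968  -0.06948705  0.22869208]
crop 348 26
```

View pics/w4c.png

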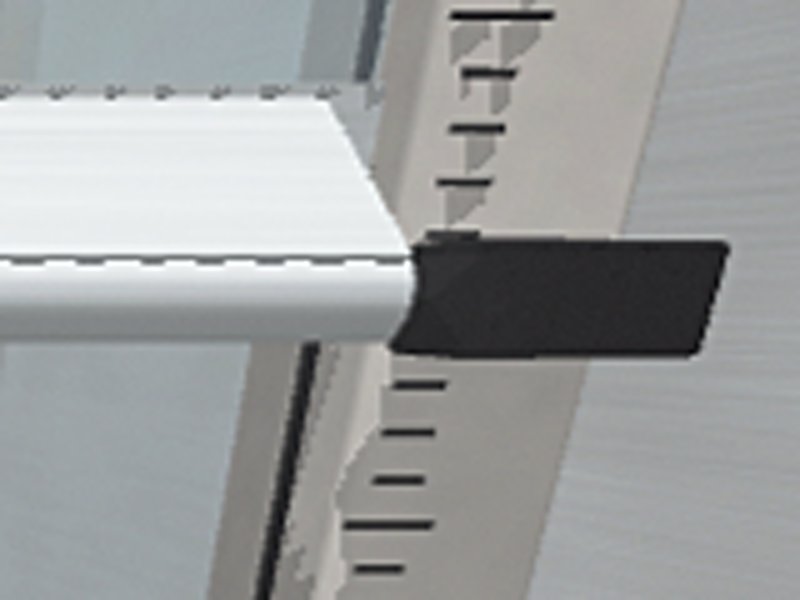

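```bash
python3 - <<'E'
from v import *
w=load('w4')
for v in (298,343): print([np.round(plane(w,348+400/5,26+v/5,hx,NC+d*hx),4) for d in (-.005,0,.015)])
robot.move_linear(C-.06*hx+.165*ez,max_speed=.12,ori=ori(15)); 
robot.move_linear(C+.022*hx+.18*ez,max_speed=.08,force_limit=8); st('in')
pushto(.2115); away(.2115,'w5')
E
```

```text
[array([0.7168, 0.1694, 0.2284]), array([0.7206, 0.1738, 0.2284]), array([0.7318, 0.187 , 0.2284])]
[array([0.7186, 0.1691, 0.2205]), array([0.7224, 0.1735, 0.2204]), array([0.7337, 0.1866, 0.2199])]
in 19.43 [0.5667 0.2237 0.1799] [-0.14  0.38 -0.04]
top 20.62 [0.5667 0.224  0.2115] [ 0.35 -1.03 -1.94]
view 22.3 [0.5378 0.0652 0.1434] [ 0.16  0.5  -0.66]
428 86 [ 0.51399959 -0.06949701  0.22872435]
crop 348 26
```

View pics/w5c.png

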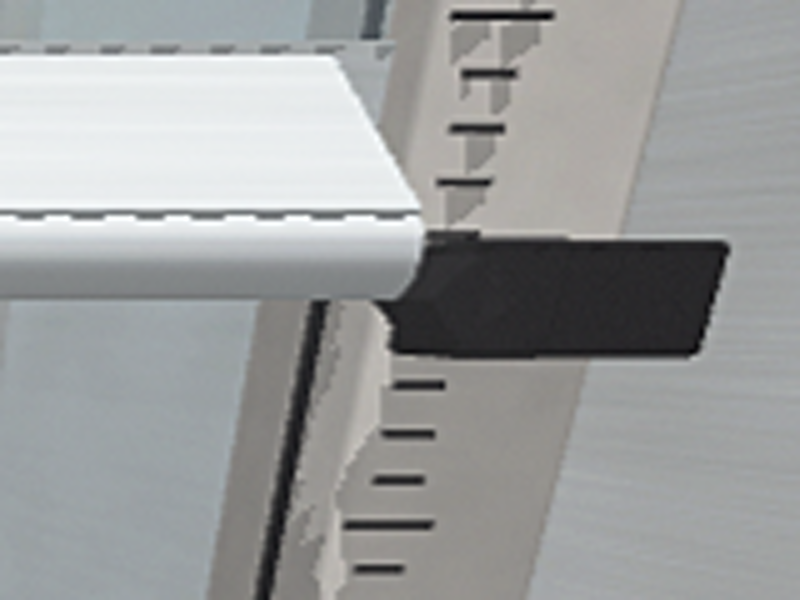

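```bash
python3 - <<'E'
from v import *
robot.move_linear(C-.2*hx+.17*ez,max_speed=.12); st('end')
s=snap('scene','scene6'); a=load('scene0')
d=cv2.absdiff(s['pixels'],a['pixels']).max(2)
for n,(x,y,w,h) in dict(bottle=(262,228,36,44),rack=(175,268,62,54),box=(190,135,62,55)).items(): print(n,int((d[y:y+h,x:x+w]>40).sum()))
cv2.imwrite('pics/scene6b.png',cv2.resize(s['pixels'][:,:,::-1],(800,600),interpolation=cv2.INTER_CUBIC))
E
```

```text
end 23.05 [0.5271 0.0057 0.1698] [-0.03  0.67  0.13]
bottle 0
rack 79
box 1352
```

View pics/scene6b.png

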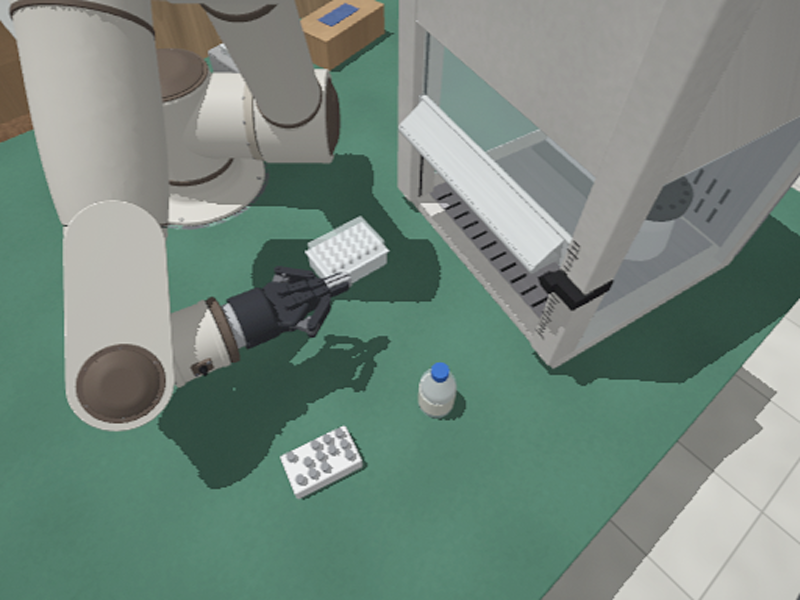

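The box's top corners (about (307,252), (360,218) and (388,250)) are where they were at the start. The bottle at (438,390) and the rack at (322,462) have not moved either. The pixel differences near the box and rack look like arm shadow and the gripper in front of the box. The sash stands raised and the hand is clear of it.

```bash
python3 -c "
from bench import robot
robot.hand_in()"
```

```text
the job is handed in; nothing more can be done
```

The sash now stands by itself with its lip level with the pointer, and I handed the job in at about 23 s of the 40 s allowed. I pushed it up with the closed fingertips beneath the lip in slow steps, backed off to look, and found it about 8 mm low. I then pushed it up 8.5 mm more and took the hand away.

- **Height:** in the last wrist view, taken from the pointer's own height, the lip's lowest edge was within about 1 mm of the arrow tip's height (tip at z ≈ 0.228 m). My first two-view triangulations of the tip differed by about 4 to 5 mm (0.223 to 0.234 m across all estimates), so I relied on the level view instead.
- **Objects on the bench:** the tip box, tube rack and bottle look unmoved in the last scene picture. The pixel comparison was clean only for the bottle. It showed changes near the rack and box, which I put down to arm shadow and the gripper in front of the box, judging by eye.
- **Push force:** the force readings were taken at rest between steps and were only noise, about 0 to 2 N. The force while pushing was never read directly. The sash rose with the fingers, and the 18 N stop set for the pushes was not reached during the main lift. I did not read that result for the last two small pushes, but both reached their set height.

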